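# Click the water filter's port cover home with the seating tool

### The job

The blue cover of the water filter's service port is only started in its hole: pick up the orange seating tool, set it upright and squarely on the cover and push gently straight down until the cover clicks and sits fully home on its seal, then keep leaning on it at a steady 15 N for about a second to bed the seal. Never push it harder than 35 N or touch the cover with the gripper, leave the things around alone, and at the end stand the tool back upright in its round rest.

Things in the scene. Friction and masses are not known exactly. Their poses are not given: they have to be found in the camera images.
- unit: White countertop water-filter housing, fixed to the worktop, 160 (its x) by 130 (its y) by 60 mm high; origin at the centre of its underside, z up. A grey strip with three coloured lights lies on its top towards its own -x, the service port towards +x.
- port (a point): Centre of the round hole (29 mm wide) in the housing's flat top, level with that top (60 mm above the worktop), 30 mm from the housing's centre along its +x. A black rubber seal ring round the hole, mostly hidden under the cover, stands 0 to 6 mm above the top, different each time: home is where the cover's flange sits on it, rigidly (each mm further adds some 10 N).
- cover: Blue snap-in cover, loose, started in the port: round flange 48 mm wide, 5 mm thick, over a 27 mm stem with a barbed, tapered end. Origin at the centre of the flange's underside, z up; flat top 5 mm above it. At the start the origin is about 16 mm above the port point; pushed down it resists with up to 10-20 N, clicks about 9 mm above the port point, then springs down onto the seal.
- tool: Seating tool, loose, about 0.16 kg, standing upright in its rest: black flat round foot 44 mm in diameter and 14 mm high, above it a plain orange round handle 30 mm in diameter up to 80 mm total height. Origin at the centre of the foot's underside, z up along the handle.
- rest: Dark wooden round rest, fixed to the worktop: floor 4 mm above the worktop, 72 mm outer diameter, rim 5 mm thick and 11 mm above the worktop, 62 mm wide inside. Origin at the centre of its underside.
- mug: Blue ceramic mug, bystander, 76 mm wide and 85 mm high, handle to one side; origin at the centre of its underside.
- herb: Herb in a terracotta pot, bystander, pot 84 mm wide and 78 mm high, leaves up to about 140 mm; origin at the centre of its underside.
- soap: Yellow dish-soap bottle with a white cap, bystander, 62 mm wide and 150 mm high; origin at the centre of its underside.
Not all that is in view belongs to the job. What is shaped like the rest but purple or white is not meant.

How it is judged (in metres and radians):
On the way, in this order (a step that is already met when the one before it is completed fails the run):
1. the seating tool is picked up, clear of its rest (z of tool in the frame of rest above 0.03 m and contact force between the fingers and tool above 1 N), for 0.1 s.
2. the cover is pressed home, level, by the upright tool standing centrally on it, and held down with 10 to 20 N (z of cover in the frame of port below 0.0075 m and horizontal distance between cover and port below 0.004 m and angle between cover's own z axis and vertical below 0.05 rad and contact force between tool and cover between 10 and 20 N and angle between tool's own z axis and vertical below 0.12 rad and horizontal distance between tool and cover below 0.012 m), for 0.5 s.
At the end, for the whole second after the job is handed in: The cover is clicked home on its seal: flange underside less than 7.5 mm above the housing's top, centred in the port within 4 mm, level within 0.05 rad; the tool stands upright (within 0.1 rad) on the floor of its rest, within 20 mm of its centre, released and at rest (z of cover in the frame of port below 0.0075 m and horizontal distance between cover and port below 0.004 m and angle between cover's own z axis and vertical below 0.05 rad and horizontal distance between tool and rest below 0.02 m and z of tool in the frame of rest below 0.008 m and angle between tool's own z axis and vertical below 0.1 rad and linear speed of each of tool, cover below 0.02 m/s and contact force between the fingers and tool below 0.1 N); the robot touches nothing.
It fails at once if the tool pushes the cover with more than 35 N (it cracks) (contact force between tool and cover above 35 N).
It fails at once if the gripper or arm touches the cover (contact force between any of the fingers, the arm and cover above 0.5 N).
It fails at once if the mug is moved more than 20 mm or tipped (distance of mug from where it was at the start of the episode above 0.02 m or angle between mug's own z axis and vertical above 0.2 rad).
It fails at once if the herb pot is moved more than 20 mm or tipped (distance of herb from where it was at the start of the episode above 0.02 m or angle between herb's own z axis and vertical above 0.2 rad).
It fails at once if the soap bottle is moved more than 20 mm or tipped (distance of soap from where it was at the start of the episode above 0.02 m or angle between soap's own z axis and vertical above 0.2 rad).
It also fails if it takes over 72 s, if anything falls off the work surface, if the arm or the gripper's body presses on something with over 40 N, if the wrist force passes 120 N, or if a joint passes its speed limit or range.

### The arm

A 6-joint arm with a two-finger parallel gripper is mounted at the origin on the work surface. World frame = base frame: x ahead of the robot, y to its left, z up, the work surface at z = 0. Lengths are in mm, angles in rad, forces in N, time in s.
With the tool pointing down it reaches from about 350 to 975 mm from the base axis. Payload 7.1 kg.
Tool frame: the origin (TCP) lies at the very end of the fingers, on their centre line; the grasp point (between the pads) lies 19 mm behind it; y points along the fingers, x is the direction in which the jaws open and shut, and the axes are right-handed (so a half turn about y gives the same grasp; the last joint's range is limited). The gripper opens to 88 mm and grips with 3 to 60 N. Pads are 20 mm wide; open, the fingers measure 115 mm over their backs; the gripper's body (75 mm by 178 mm) begins 61 mm behind the grasp point.
Start: joints at [1.284, 0.423, 1.63, -0, 1.089, -0.019], TCP at [165.35, 602.714, 222.675] pointing down, gripper open.
Joint ranges: [-3, 3], [-0.9, 2.11], [0.09, 2.58], [-1.31, 4.45], [0.11, 2.69], [-2.54, 2.54]. Speed limits (rad/s): [2.39, 2.39, 3.01, 3.14, 3.14, 3.14].

### API

Orientations are given as [roll, pitch, yaw] about the fixed x, y, z axes, in that order (R = Rz(yaw) Ry(pitch) Rx(roll)).
In Python, from bench import manip gives the robot as it stands. The module is installed in compiled form; this text tells all that it offers.
- The arm moves only by the tool arm_command, never from a script. Its argument "series" is text: rows parted by semicolons, each of 7 numbers parted by spaces: the shift along the world's x, y, z in cm, then the turn, a rotation vector about the world's x, y, z in degrees, then the opening, from 0 (shut) to 1 (fully open). A call has exactly 5 rows; each row is the pose to reach, as a shift and turn from the pose measured when the call began; what a row does not reach only later rows make up. A row lasts 1/12 s, in which the tool goes at most 41.7 mm and 7.16 degrees, less where a joint would pass 70% of its speed; a pose out of reach is approached as far as the arm can. A call with a gripper value outside its range is refused whole. The fingers move at their own pace and stop on an object; "grip_force" is the grip in N (left out, the last holds). Time passes only in rows, so rows that repeat a pose let the fingers close, or fill a call up. It gives the time, the measured TCP pose, the force and the opening at its end, in the units of the state.
- manip.get_obs(): the state, without advancing time (a new reading comes with each control period).
- manip.grab_frame(name): name is "scene" or "top" or "wrist"; returns a dict with "pixels" (480x640x3 uint8, blue, green, red), "range_z" (480x640 float32, mm along the optical axis (not along the pixel's ray), 0 where there is no reading), "fx", "fy", "cx", "cy" (pixels), "k1" (the pictures are not rectified: a ray, as slopes to the right and down, at radius r is drawn at 1 + k1 r^2 times it, then the intrinsics apply), "R" (3x3) and "t" (3): a world point X has camera coordinates R X + t. Camera axes: x right, y down, z forward; pixel columns grow to the right and rows downward; lengths in mm; the calibration is good to about 2 mm. A picture is of the moment at which its call begins.
- manip.job_done(): hands the job in, once; it reports no verdict.
The state is a dict: "time_s": time; "joint_positions": joint angles; "dq": joint speeds; "effort": joint torques, N m; "tool_pos": TCP position; "eef_rot": TCP orientation; "ft_force": force on the tool from outside, world axes, zero at the start; "ft_torque": the same for the moment, N m; "gripper_width": finger opening in mm.
Only numpy, scipy, OpenCV 4.12 (cv2) and the standard library are available. Lean on these libraries where they do the work, as an engineer would, in place of code of your own. Each camera call takes 0.05 s, during which the arm holds its last target. There are 200 camera calls.

## Working session

There is one attempt and no reset: what is moved stays moved. The work goes in short steps, Python scripts to look and compute and a tool call to move; the robot and the scene stay as the last step left them, time stands still between calls to the robot, and variables do not carry over. Pictures are saved under pics/ and viewed, about 8 in all and at most 12, crops included, and the job is handed in when it is done.

Besides the shell and the picture viewer there is one more tool, called after "Request:" as a command line: name --argument value ..., lists and objects as JSON in quotes. arm_command: Moves the arm, as the interface text tells. Its arguments: {"type":"object","properties":{"series":{"type":"string"},"grip_force":{"type":"number"}},"required":["series"]}

```bash
mkdir -p pics; cat > h.py <<'E'
import numpy as np, cv2
from bench import manip
def frame(n):
    f=manip.grab_frame(n); return f
def pts(f,u,v,z=None):
    """pixels -> world; plane height z (mm) or depth if None"""
    u=np.asarray(u,float);v=np.asarray(v,float)
    xd=(u-f['cx'])/f['fx']; yd=(v-f['cy'])/f['fy']; x,y=xd.copy(),yd.copy()
    for _ in range(20):
        s=1+f['k1']*(x*x+y*y); x,y=xd/s,yd/s
    R=np.array(f['R']);t=np.array(f['t']); C=-R.T@t
    d=np.stack([x,y,np.ones_like(x)],-1)
    dw=d@R
    if z is None: s=f['range_z'][v.astype(int),u.astype(int)]
    else: s=(z-C[2])/dw[...,2]
    return C+dw*np.asarray(s)[...,None]
E
python3 - <<'E'
from h import *
a=frame('scene');b=frame('top')
np.savez('f.npz',**{k+'_a':a[k] for k in a},**{k+'_b':b[k] for k in b})
cv2.imwrite('pics/scene.png',a['pixels']);cv2.imwrite('pics/top.png',b['pixels'])
for f in(a,b): print(f['fx'],f['k1'],-np.array(f['R']).T@f['t'])
print(manip.get_obs())
E
```

```text
612.6372020879863 0.06371978569292941 [1351.53859987 -133.7414829  1412.0509608 ]
500.98991558122907 -0.08880816927809794 [ 485.29137627   15.25789273 1145.42619584]
{'time_s': 0.1, 'joint_positions': array([ 1.28399977e+00,  4.23763877e-01,  1.63058688e+00, -2.13625432e-06,
        1.08857215e+00, -1.90062489e-02]), 'dq': array([-5.74914765e-05,  1.29272648e-03, -1.43504699e-03, -5.68301210e-04,
        3.82406816e-04, -7.05372085e-04]), 'effort': array([ 2.05149713e-04, -5.45615995e+01, -2.74323750e+01,  6.44283299e-02,
        1.88672292e-02, -5.14971430e-05]), 'tool_pos': array([165.2189325 , 602.26713351, 221.99024606]), 'eef_rot': array([-1.57077294e+00,  1.33005642e-03,  1.30300703e+00]), 'ft_force': array([ 3.77108219e-01, -2.87594899e-01,  6.08337866e-05]), 'ft_torque': array([ 0.01938742, -0.02839593,  0.01089482]), 'gripper_width': 87.86603660738885}
```

View pics/scene.png

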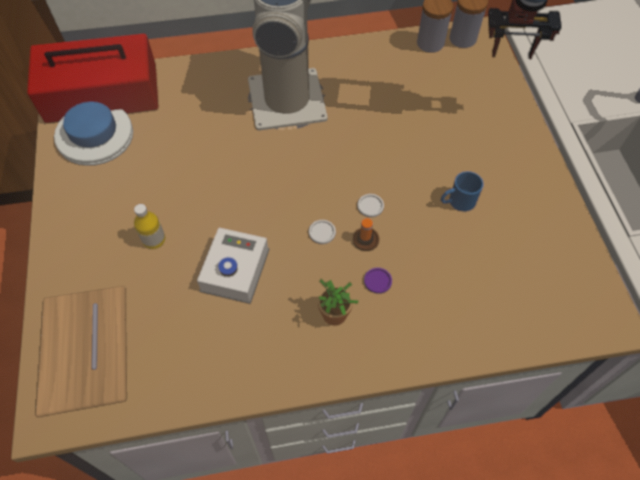

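View pics/top.png

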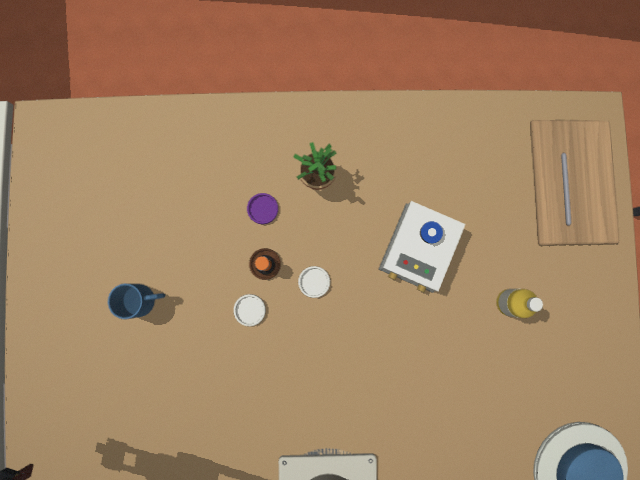

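The top view shows the orange tool standing in a dark round rest at (264,264). The other round rests are the purple one at (263,209) and the white ones at (314,282) and (250,310); these are decoys. The housing is at (423,247) with the blue cover at (432,232). The herb is at (318,165), the soap at (523,303) and the mug at (132,300).

```bash
python3 - <<'E'
from h import *
z=np.load('f.npz')
A={k[:-2]:z[k] for k in z if k.endswith('_a')};B={k[:-2]:z[k] for k in z if k.endswith('_b')}
def blob(f,lo,hi,box,h=None,name=''):
    x0,y0,x1,y1=box; hsv=cv2.cvtColor(f['pixels'],cv2.COLOR_BGR2HSV)[y0:y1,x0:x1]
    m=cv2.inRange(hsv,lo,hi); m=cv2.morphologyEx(m,cv2.MORPH_CLOSE,np.ones((5,5)))
    n,l,s,c=cv2.connectedComponentsWithStats(m); i=1+np.argmax(s[1:,4])
    cs,_=cv2.findContours((l==i).astype(np.uint8),0,2); cn=max(cs,key=len)[:,0]+[x0,y0]
    H=cv2.convexHull(cn)[:,0]
    w=pts(f,H[:,0],H[:,1],h); (e,r)=cv2.minEnclosingCircle(w[:,:2].astype(np.float32))
    v,u=np.nonzero(l==i); d=pts(f,u+x0,v+y0)
    print(name,'cent px',c[i]+[x0,y0],'n',s[i,4],'circ',np.round(e,1),'r',round(r,1),'depth z med/max',np.median(d[:,2]).round(1),np.percentile(d[:,2],97).round(1),'rect',cv2.minAreaRect(w[:,:2].astype(np.float32)))
    return w
blob(B,(105,120,60),(130,255,255),(400,200,470,270),81,'cover top')
blob(A,(105,120,60),(130,255,255),(200,240,260,290),81,'cover scene')
blob(B,(3,180,120),(18,255,255),(240,240,290,290),84,'tool top')
blob(A,(3,180,120),(18,255,255),(340,210,390,250),84,'tool scene')
blob(B,(0,0,0),(180,255,90),(240,240,280,290),11,'rest top')
blob(B,(0,0,150),(180,50,255),(375,195,470,300),60,'unit')
for f,n,b in((B,'b',(395,195,475,300)),(B,'r',(225,230,300,300))):
    x0,y0,x1,y1=b; cv2.imwrite('pics/c%s.png'%n,cv2.resize(f['pixels'][y0:y1,x0:x1],None,fx=5,fy=5))
a=cv2.imread('pics/cb.png');c=cv2.imread('pics/cr.png');h=max(a.shape[0],c.shape[0])
P=lambda i:cv2.copyMakeBorder(i,0,h-i.shape[0],0,0,0)
cv2.imwrite('pics/crop.png',np.hstack([P(a),P(c)]))
# herb, soap, mug, decoys by depth
for n,u,v in(('herb',318,175),('soapcap',537,304),('mug',120,300),('white1',314,282),('white2',250,310),('purple',263,209),('unit top',405,235)): print(n,pts(B,[u],[v]).round(0))
E
```

```text
cover top cent px [431.25723473 232.06752412] n 311 circ [ 598.6 -232.3] r 23.5 depth z med/max 81.4 85.3 rect ((598.7409057617188, -232.83668518066406), (45.84782028198242, 43.2938117980957), 88.99714660644531)
cover scene cent px [227.50434783 266.12173913] n 115 circ [ 600.1 -232.7] r 20.3 depth z med/max 79.1 84.7 rect ((599.512939453125, -232.40457153320312), (38.064273834228516, 36.50890350341797), 80.02715301513672)
tool top cent px [262.24691358 263.20987654] n 81 circ [538.7 132.6] r 13.5 depth z med/max 84.9 89.3 rect ((537.1546020507812, 130.9307861328125), (19.606826782226562, 24.195812225341797), 75.48554229736328)
tool scene cent px [367.15053763 225.11827957] n 93 circ [553.9 130.6] r 27.4 depth z med/max 82.9 90.8 rect ((553.5127563476562, 128.19961547851562), (23.07245445251465, 54.47367477416992), 77.60871887207031)
rest top cent px [266.41058394 263.77189781] n 548 circ [539.7 131.1] r 36.8 depth z med/max 9.7 49.1 rect ((539.8610229492188, 133.4795684814453), (65.8182144165039, 68.0954818725586), 89.35547637939453)
unit cent px [424.52483299 244.25355794] n 3443 circ [ 571.1 -221. ] r 102.7 depth z med/max 61.2 65.0 rect ((571.9129638671875, -220.7960662841797), (131.5377197265625, 161.16465759277344), 65.46369171142578)
herb [[726.   9.  83.]]
soapcap [[ 442. -427.  151.]]
mug [[463. 460.  22.]]
white1 [[497.  22.  -0.]]
white2 [[436. 168.   4.]]
purple [[667. 137.   4.]]
unit top [[ 595. -179.   59.]]
```

View pics/crop.png

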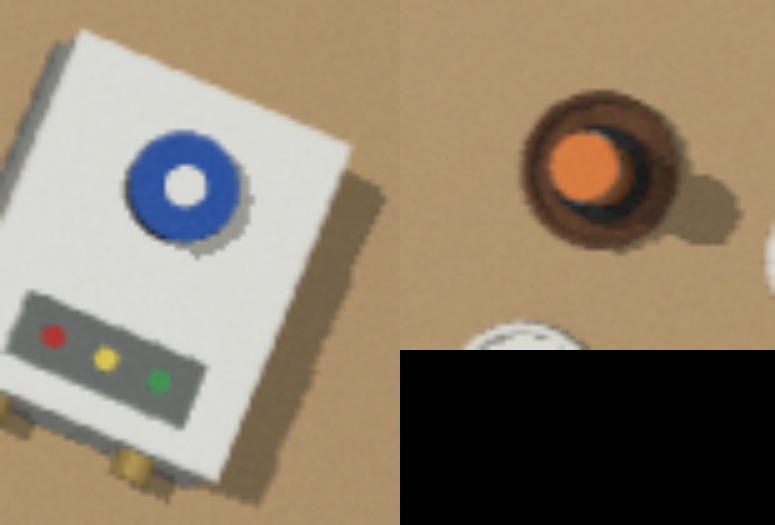

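In the crop, the orange tool stands in the brown rest (crop 600,170), the only rest that is neither purple nor white, and the cover sits on the housing's +x side. All measured points agree: tool ≈ (538,132), port ≈ (599,-233), cover ≈ (599,-232.5). I'm moving over the tool.

Request:
arm_command --series "2.5 -3.1 0 0 0 0 1; 5 -6.3 0 0 0 0 1; 7.5 -9.4 0 0 0 0 1; 10 -12.6 0 0 0 0 1; 12.5 -15.7 0 0 0 0 1" --grip_force 30

```text
time_s: 0.52
tool_pos: [290.7, 443.4, 221.6]
eef_rot: [-1.571, 0.002, 1.304]
ft_force: [0.1, -0.2, -0.1]
gripper_width: 88.0
```

Request:
arm_command --series "2.5 -3.1 0 0 0 0 1; 5 -6.3 0 0 0 0 1; 7.5 -9.4 0 0 0 0 1; 10 -12.6 0 0 0 0 1; 12.5 -15.7 0 0 0 0 1"

```text
time_s: 0.93
tool_pos: [416.4, 284.5, 221.5]
eef_rot: [-1.57, 0.002, 1.304]
ft_force: [0.2, -0.1, 0.2]
gripper_width: 87.5
```

Request:
arm_command --series "2 -3 0 0 0 0 1; 4 -6 0 0 0 0 1; 6 -8 0 0 0 0 1; 8 -10 0 0 0 0 1; 8 -10 0 0 0 0 1"

```text
time_s: 1.35
tool_pos: [499.3, 181.6, 221.5]
eef_rot: [-1.572, 0.002, 1.3]
ft_force: [-0.8, -0.5, -0.2]
gripper_width: 87.9
```

```bash
cat >> h.py <<'E'
def blobs(f,lo,hi,h,nmin=200):
    m=cv2.inRange(cv2.cvtColor(f['pixels'],cv2.COLOR_BGR2HSV),lo,hi)
    m=cv2.morphologyEx(m,cv2.MORPH_OPEN,np.ones((5,5)))
    cs,_=cv2.findContours(m,cv2.RETR_EXTERNAL,cv2.CHAIN_APPROX_NONE)
    out=[]
    for c in cs:
        if cv2.contourArea(c)<nmin: continue
        H=cv2.convexHull(c)[:,0]; w=pts(f,H[:,0],H[:,1],h)[:,:2].astype(np.float32)
        e,r=cv2.minEnclosingCircle(w); el=cv2.fitEllipse(w) if len(w)>5 else None
        out.append((H.mean(0).round(),np.round(e,1),round(r,1),np.round(el[0],1),np.round(el[1],1)))
    return out
E
python3 - <<'E'
from h import *
f=frame('wrist'); cv2.imwrite('pics/w1.png',f['pixels']); print(-np.array(f['R']).T@f['t'])
for b in blobs(f,(3,150,90),(18,255,255),84): print(b)
E
```

```text
[422.01685971 203.69800593 384.04714174]
(array([263., 286.]), array([537.1, 132.5]), 15.5, array([537.1, 132.5]), array([29.1, 30.9]))
(array([271., 259.]), array([519.4, 143.8]), 13.8, array([519.3, 143.6]), array([25.7, 27.7]))
(array([291., 246.]), array([509.7, 161.1]), 18.8, array([509.3, 161.1]), array([17.5, 37.5]))
```

View pics/w1.png

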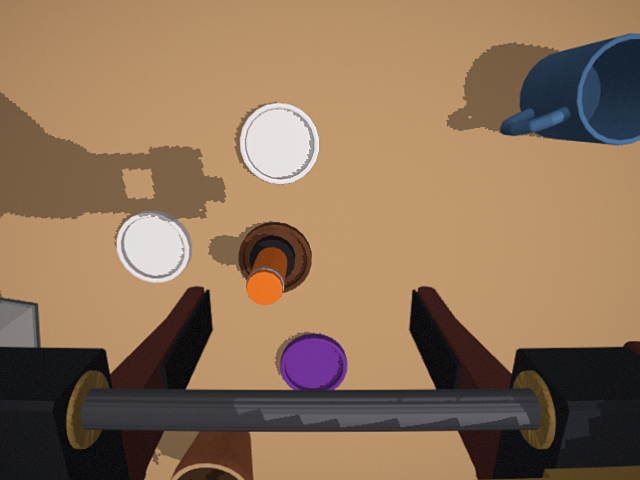

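The wrist view shows the tool's top at (264,288), which gives (537.1,132.5) with a radius of 15 mm; this agrees with the top view. Next I align over it and descend.

Request:
arm_command --series "1.9 -2.5 0 0 0 0 1; 3.8 -4.9 0 0 0 0 1; 3.8 -4.9 -3 0 0 0 1; 3.8 -4.9 -6 0 0 0 1; 3.8 -4.9 -8 0 0 0 1"

```text
time_s: 1.82
tool_pos: [534.0, 134.1, 139.1]
eef_rot: [-1.568, 0.003, 1.3]
ft_force: [-0.3, -0.3, -0.5]
gripper_width: 87.3
```

Request:
arm_command --series "0 0 -2.5 0 0 0 1; 0 0 -5 0 0 0 1; 0 0 -7.5 0 0 0 1; 0 0 -9 0 0 0 1; 0 0 -9 0 0 0 1"

```text
time_s: 2.23
tool_pos: [530.7, 134.5, 45.9]
eef_rot: [-1.562, 0.006, 1.301]
ft_force: [-0.2, -0.5, 0.5]
gripper_width: 87.6
```

Request:
arm_command --series "0.4 -0.1 -0.6 0.2 -0.5 0 1; 0.7 -0.2 -1.0 0.2 -0.5 0 1; 0.7 -0.2 -1.0 0.2 -0.5 0 1; 0.7 -0.2 -1.0 0.2 -0.5 0 1; 0.7 -0.2 -1.0 0.2 -0.5 0 1"

```text
time_s: 2.65
tool_pos: [538.3, 132.6, 36.7]
eef_rot: [-1.571, -0.0, 1.301]
ft_force: [0.0, 1.3, 0.2]
gripper_width: 87.8
```

Centred within about 1 mm and upright; now closing.

Request:
arm_command --series "-0.1 0 0 0 0 0 0.5; -0.1 0 0 0 0 0 0.2; -0.1 0 0 0 0 0 0; -0.1 0 0 0 0 0 0; -0.1 0 0 0 0 0 0" --grip_force 40

```text
time_s: 3.07
tool_pos: [537.4, 132.6, 36.9]
eef_rot: [-1.571, -0.0, 1.301]
ft_force: [0.2, -0.4, -0.6]
gripper_width: 57.9
```

Request:
arm_command --series "0 0 0 0 0 0 0; 0 0 0 0 0 0 0; 0 0 0 0 0 0 0; 0 0 0 0 0 0 0; 0 0 0 0 0 0 0"

```text
time_s: 3.48
tool_pos: [537.3, 132.6, 36.8]
eef_rot: [-1.571, -0.0, 1.301]
ft_force: [0.9, -0.1, -1.1]
gripper_width: 29.4
```

Request:
arm_command --series "0 0 0 0 0 0 0; 0 0 1 0 0 0 0; 0 0 2.5 0 0 0 0; 0 0 4.5 0 0 0 0; 0 0 6.5 0 0 0 0"

```text
time_s: 3.9
tool_pos: [536.8, 132.5, 102.7]
eef_rot: [-1.57, 0.0, 1.301]
ft_force: [0.0, -0.4, -0.4]
gripper_width: 29.3
```

Request:
arm_command --series "0 0 2 0 0 0 0; 0 0 4 0 0 0 0; 0 0 5.5 0 0 0 0; 0 0 5.5 0 0 0 0; 0 0 5.5 0 0 0 0"

```text
time_s: 4.32
tool_pos: [537.2, 132.5, 158.6]
eef_rot: [-1.572, -0.0, 1.301]
ft_force: [0.2, 0.7, -0.8]
gripper_width: 29.5
```

```bash
python3 - <<'E'
from h import *
f=frame('scene'); w=frame('wrist')
a=f['pixels'][150:290,290:440]; b=w['pixels']
cv2.imwrite('pics/l1.png',np.hstack([cv2.resize(a,(400,373)),cv2.resize(b,(400,300))[:].copy() if 0 else cv2.copyMakeBorder(cv2.resize(b,(400,300)),0,73,0,0,0)]))
o=manip.get_obs(); print(o['ft_force'],o['ft_torque'],o['tool_pos'],o['eef_rot'],o['gripper_width'])
for c in blobs(w,(3,150,90),(18,255,255),o['tool_pos'][2]-33+80): print(c)
E
```

```text
[-0.33317404 -0.2203958  -1.26022638] [-0.01064594  0.027894   -0.00861919] [536.09093329 132.29058738 156.90230897] [-1.56889405e+00  1.13951671e-03  1.30072800e+00] 29.304826572353434
(array([270., 464.]), array([570.6, 109. ]), 8.1, array([571.4, 108.6]), array([ 5.9, 18.8]))
(array([308., 354.]), array([535.7, 133. ]), 15.4, array([536.4, 132.7]), array([29.3, 32.2]))
(array([304., 295.]), array([514.6, 138.5]), 14.4, array([519.8, 137.3]), array([23.4, 40.2]))
(array([317., 216.]), array([487.6, 146.4]), 11.7, array([487.1, 146.9]), array([20.3, 22.5]))
```

View pics/l1.png

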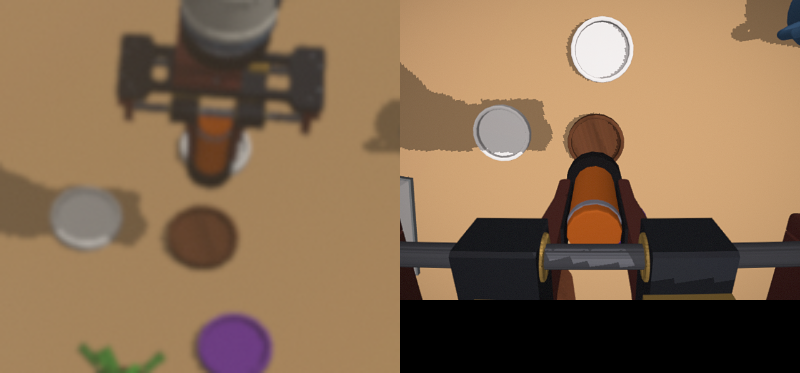

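The tool is held and clear of the rest, and the empty brown rest shows at (600,138) in the wrist half. Now carrying it to above the cover.

Request:
arm_command --series "0.5 -2.5 0 0 0 0 0; 1.1 -6 0 0 0 0 0; 1.7 -9.5 0 0 0 0 0; 2.3 -13 0 0 0 0 0; 2.9 -16.5 0 0 0 0 0"

```text
time_s: 4.83
tool_pos: [564.2, -34.1, 155.4]
eef_rot: [-1.566, 0.002, 1.301]
ft_force: [-0.0, 0.3, -1.7]
gripper_width: 29.6
```

Request:
arm_command --series "0.6 -3.5 0 0 0 0 0; 1.2 -7 0 0 0 0 0; 1.8 -10.5 0 0 0 0 0; 2.3 -13.5 0 0 0 0 0; 2.3 -13.5 0 0 0 0 0"

```text
time_s: 5.25
tool_pos: [587.4, -174.0, 153.9]
eef_rot: [-1.566, 0.003, 1.298]
ft_force: [-0.1, -0.9, -1.4]
gripper_width: 29.3
```

```bash
python3 - <<'E'
from h import *
w=frame('wrist'); cv2.imwrite('pics/w2.png',w['pixels'])
o=manip.get_obs(); print(o['ft_force'],o['tool_pos'],o['eef_rot'],o['gripper_width'])
for c in blobs(w,(105,120,50),(130,255,255),81): print(c)
E
```

```text
[-0.1323741  -0.72170338 -0.61189207] [ 586.63527275 -171.5012985   153.69915456] [-1.56433779  0.00175275  1.29755564] 29.275126099869492
(array([224., 289.]), array([ 596.9, -232.2]), 24.2, array([ 596.4, -232.8]), array([45.3, 48.9]))
```

View pics/w2.png

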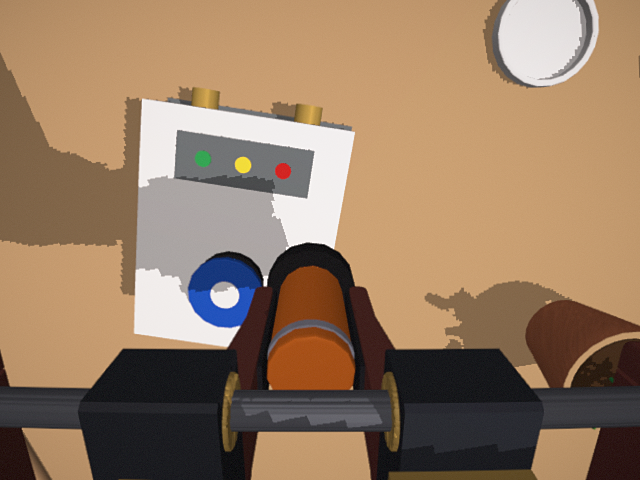

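The wrist view shows the cover at (226,289), which gives (596.7,-232.4), in line with the other views. I'm aligning over (598,-232.5).

Request:
arm_command --series "0.4 -2 0 0 -0.2 0 0; 0.8 -4.5 0 0 -0.4 0 0; 1.1 -6.1 0 0 -0.4 0 0; 1.1 -6.1 0 0 -0.4 0 0; 1.1 -6.1 0 0 -0.4 0 0"

```text
time_s: 5.72
tool_pos: [597.2, -232.1, 152.9]
eef_rot: [-1.569, -0.001, 1.297]
ft_force: [-0.7, -0.7, -1.1]
gripper_width: 29.5
```

Request:
arm_command --series "0 0 -0.7 0 0 0 0; 0 0 -1.4 0 0 0 0; 0 0 -2.1 0 0 0 0; 0 0 -2.6 0 0 0 0; 0 0 -2.6 0 0 0 0"

```text
time_s: 6.13
tool_pos: [596.2, -231.1, 125.1]
eef_rot: [-1.567, -0.001, 1.297]
ft_force: [-0.4, 0.9, -1.2]
gripper_width: 29.8
```

Request:
arm_command --series "0.1 -0.1 0 0 -0.2 0 0; 0.2 -0.15 0 0 -0.2 0 0; 0.2 -0.15 0 0 -0.2 0 0; 0.2 -0.15 0 0 -0.2 0 0; 0.2 -0.15 0 0 -0.2 0 0"

```text
time_s: 6.55
tool_pos: [598.4, -232.7, 125.4]
eef_rot: [-1.57, -0.002, 1.297]
ft_force: [-0.5, 0.0, -1.0]
gripper_width: 29.9
```

```bash
python3 - <<'E'
from h import *
w=frame('wrist'); s=frame('scene'); t=frame('top'); a=cv2.resize(s['pixels'][220:300,180:280],(450,360)); b=cv2.resize(w['pixels'][200:440,150:450],(350,280))
cv2.imwrite('pics/a1.png',np.hstack([a,cv2.copyMakeBorder(b,0,80,0,0,0)]))
o=manip.get_obs(); print(o['time_s'],o['ft_force'],o['ft_torque'],o['tool_pos'],o['eef_rot'])
for c in blobs(w,(3,150,90),(18,255,255),o['tool_pos'][2]-33+80): print(c)
F=[]
for i in range(6): manip.grab_frame('wrist'); F.append(manip.get_obs()['ft_force'])
print(np.mean(F,0),np.std(F,0),manip.get_obs()['tool_pos'],manip.get_obs()['eef_rot'])
E
```

```text
6.7 [ 0.74044219  0.18797316 -1.34344606] [ 0.03508809  0.01463291 -0.0283516 ] [ 598.27080628 -232.6427478   125.27709715] [-1.57022285 -0.00196603  1.29714441]
(array([307., 353.]), array([ 597.1, -232. ]), 15.3, array([ 597.9, -232.4]), array([29.1, 32.1]))
(array([311., 289.]), array([ 576.2, -226.3]), 14.2, array([ 581.3, -227.8]), array([23.3, 39.6]))
[ 0.00703935 -0.12481271 -0.81074544] [0.86401804 0.81111824 0.48469061] [ 598.19723535 -232.57938445  125.08059429] [-1.56993722 -0.00198793  1.29723731]
```

View pics/a1.png

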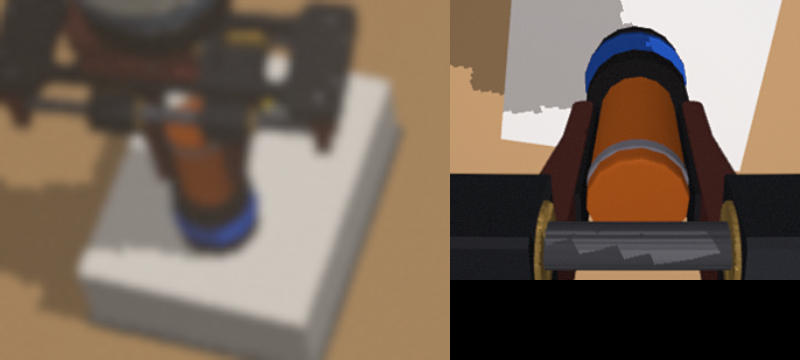

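The tool is upright and centred on the cover: in the wrist half the blue disc is concentric below the foot at (636,70). Next I descend gently.

Request:
arm_command --series "0 0 -0.2 0 0 0 0; 0 0 -0.4 0 0 0 0; 0 0 -0.6 0 0 0 0; 0 0 -0.8 0 0 0 0; 0 0 -0.8 0 0 0 0"

```text
time_s: 7.42
tool_pos: [597.8, -232.5, 116.4]
eef_rot: [-1.569, -0.002, 1.297]
ft_force: [-0.5, 0.3, -1.5]
gripper_width: 29.5
```

Request:
arm_command --series "0 0 -0.1 0 0 0 0; 0 0 -0.2 0 0 0 0; 0 0 -0.3 0 0 0 0; 0 0 -0.3 0 0 0 0; 0 0 -0.3 0 0 0 0"

```text
time_s: 7.83
tool_pos: [597.9, -232.4, 113.4]
eef_rot: [-1.569, -0.002, 1.297]
ft_force: [-0.0, -0.1, -1.3]
gripper_width: 29.2
```

Request:
arm_command --series "0 0 -0.03 0 0 0 0; 0 0 -0.06 0 0 0 0; 0 0 -0.1 0 0 0 0; 0 0 -0.1 0 0 0 0; 0 0 -0.1 0 0 0 0"

```text
time_s: 8.25
tool_pos: [598.0, -232.5, 112.8]
eef_rot: [-1.569, -0.002, 1.297]
ft_force: [-0.8, 0.4, 3.2]
gripper_width: 29.5
```

Request:
arm_command --series "0 0 -0.03 0 0 0 0; 0 0 -0.06 0 0 0 0; 0 0 -0.1 0 0 0 0; 0 0 -0.1 0 0 0 0; 0 0 -0.1 0 0 0 0"

```text
time_s: 8.67
tool_pos: [598.3, -232.6, 112.4]
eef_rot: [-1.57, -0.002, 1.297]
ft_force: [-1.9, 1.4, 6.8]
gripper_width: 29.4
```

Request:
arm_command --series "0 0 -0.08 0 0 0 0; 0 0 -0.1 0 0 0 0; 0 0 -0.12 0 0 0 0; 0 0 -0.13 0 0 0 0; 0 0 -0.13 0 0 0 0"

```text
time_s: 9.08
tool_pos: [598.6, -232.7, 112.0]
eef_rot: [-1.571, -0.002, 1.297]
ft_force: [-1.7, 1.2, 8.0]
gripper_width: 29.4
```

Request:
arm_command --series "0 0 -0.08 0 0 0 0; 0 0 -0.1 0 0 0 0; 0 0 -0.12 0 0 0 0; 0 0 -0.13 0 0 0 0; 0 0 -0.13 0 0 0 0"

```text
time_s: 9.5
tool_pos: [598.8, -232.8, 111.6]
eef_rot: [-1.571, -0.002, 1.297]
ft_force: [-2.4, 1.1, 8.3]
gripper_width: 29.4
```

Request:
arm_command --series "-0.02 0 -0.1 0 0 0 0; -0.04 0.01 -0.14 0 0 0 0; -0.05 0.02 -0.17 0 0 0 0; -0.05 0.02 -0.19 0 0 0 0; -0.05 0.02 -0.19 0 0 0 0"

```text
time_s: 9.92
tool_pos: [598.9, -232.9, 111.2]
eef_rot: [-1.573, -0.002, 1.297]
ft_force: [-2.3, 1.7, 11.1]
gripper_width: 29.7
```

Request:
arm_command --series "-0.02 0 -0.1 0 0 0 0; -0.04 0.01 -0.14 0 0 0 0; -0.05 0.02 -0.17 0 0 0 0; -0.05 0.02 -0.19 0 0 0 0; -0.05 0.02 -0.19 0 0 0 0"

```text
time_s: 10.33
tool_pos: [599.0, -232.9, 110.8]
eef_rot: [-1.574, -0.001, 1.297]
ft_force: [-2.5, 2.0, 11.6]
gripper_width: 29.6
```

Request:
arm_command --series "-0.02 0 -0.1 0 0 0 0; -0.04 0.01 -0.15 0 0.1 0 0; -0.05 0.02 -0.19 0 0.2 0 0; -0.05 0.02 -0.22 0 0.2 0 0; -0.05 0.02 -0.22 0 0.2 0 0"

```text
time_s: 10.75
tool_pos: [599.1, -232.8, 110.3]
eef_rot: [-1.573, -0.0, 1.297]
ft_force: [-3.5, 1.6, 14.3]
gripper_width: 29.7
```

Request:
arm_command --series "-0.02 0 -0.1 0 0 0 0; -0.04 0.01 -0.15 0 0.1 0 0; -0.05 0.02 -0.19 0 0.2 0 0; -0.05 0.02 -0.22 0 0.2 0 0; -0.05 0.02 -0.22 0 0.2 0 0"

```text
time_s: 11.17
tool_pos: [599.2, -232.8, 109.9]
eef_rot: [-1.571, 0.001, 1.297]
ft_force: [-3.9, 1.8, 14.1]
gripper_width: 29.7
```

```bash
python3 - <<'E'
from h import *
w=frame('wrist');o=manip.get_obs(); print(o['tool_pos'],o['ft_force'],o['ft_torque'])
for c in blobs(w,(3,150,90),(18,255,255),o['tool_pos'][2]-33+80): print(c)
t=frame('top')
for c in blobs(w,(105,120,50),(130,255,255),o['tool_pos'][2]-33): print('blue',c)
d=pts(w,[300,307,314],[353,356,356]);print(d)
cv2.imwrite('pics/p1.png',w['pixels'][150:450,150:480])
E
```

```text
[ 599.22174232 -232.81101343  109.87347341] [-2.97643869  2.69654025 14.6762054 ] [ 0.3997658   0.75035102 -0.01838073]
(array([309., 356.]), array([ 598., -232.]), 15.3, array([ 598.8, -232.4]), array([29. , 32.4]))
(array([312., 287.]), array([ 577. , -226.2]), 14.1, array([ 581.4, -227.6]), array([23.3, 38.4]))
blue (array([295., 250.]), array([ 588.7, -234.6]), 21.5, array([ 591.9, -234. ]), array([34.9, 42.3]))
[[ 590.70050837 -233.58551055  158.25166159]
 [ 592.22728564 -231.67852248  158.4897247 ]
 [ 593.50802609 -229.69036735  157.40249608]]
```

View pics/p1.png

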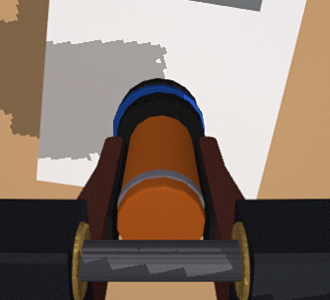

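The view shows the foot flat on the cover, with the blue rim just visible around it (crop 160,85) and no slip in the grip. I continue with a small sideways correction, since side forces have built up.

Request:
arm_command --series "-0.05 0.03 -0.15 0 0 0 0; -0.1 0.06 -0.2 0 0 0 0; -0.13 0.08 -0.24 0 0 0 0; -0.13 0.08 -0.25 0 0 0 0; -0.13 0.08 -0.25 0 0 0 0"

```text
time_s: 11.68
tool_pos: [599.1, -232.6, 109.6]
eef_rot: [-1.574, 0.001, 1.297]
ft_force: [-2.9, 1.7, 17.2]
gripper_width: 29.5
```

Request:
arm_command --series "-0.05 0.03 -0.15 0 0 0 0; -0.1 0.06 -0.2 0 0 0 0; -0.13 0.08 -0.24 0 0 0 0; -0.13 0.08 -0.25 0 0 0 0; -0.13 0.08 -0.25 0 0 0 0"

```text
time_s: 12.1
tool_pos: [598.9, -232.4, 109.3]
eef_rot: [-1.577, 0.002, 1.298]
ft_force: [-2.9, 0.5, 16.0]
gripper_width: 29.1
```

Request:
arm_command --series "-0.05 0.01 -0.15 0.1 0.2 0 0; -0.1 0.03 -0.22 0.1 0.4 0 0; -0.12 0.04 -0.26 0.1 0.4 0 0; -0.12 0.04 -0.28 0.1 0.4 0 0; -0.12 0.04 -0.28 0.1 0.4 0 0"

```text
time_s: 12.52
tool_pos: [598.8, -232.5, 108.1]
eef_rot: [-1.572, 0.002, 1.298]
ft_force: [-1.7, 0.6, 9.7]
gripper_width: 29.5
```

Request:
arm_command --series "-0.05 0.01 -0.15 0.1 0.2 0 0; -0.1 0.03 -0.22 0.1 0.4 0 0; -0.12 0.04 -0.26 0.1 0.4 0 0; -0.12 0.04 -0.28 0.1 0.4 0 0; -0.12 0.04 -0.28 0.1 0.4 0 0"

```text
time_s: 12.93
tool_pos: [597.6, -232.1, 105.0]
eef_rot: [-1.565, 0.003, 1.298]
ft_force: [-0.3, -0.5, -0.7]
gripper_width: 29.9
```

It clicked: the force dropped to zero and the tool moved down. I follow it down gently to the seal.

Request:
arm_command --series "0.05 -0.03 -0.05 -0.1 -0.2 0 0; 0.05 -0.03 -0.1 -0.1 -0.3 0 0; 0.05 -0.03 -0.15 -0.1 -0.3 0 0; 0.05 -0.03 -0.15 -0.1 -0.3 0 0; 0.05 -0.03 -0.15 -0.1 -0.3 0 0"

```text
time_s: 13.35
tool_pos: [597.8, -232.3, 103.9]
eef_rot: [-1.57, 0.003, 1.298]
ft_force: [-3.1, 0.3, 7.3]
gripper_width: 29.3
```

Request:
arm_command --series "0 0 -0.05 0 0 0 0; 0 0 -0.1 0 0 0 0; 0 0 -0.15 0 0 0 0; 0 0 -0.15 0 0 0 0; 0 0 -0.15 0 0 0 0"

```text
time_s: 13.77
tool_pos: [597.8, -232.3, 103.9]
eef_rot: [-1.57, 0.003, 1.297]
ft_force: [-4.7, 1.7, 13.5]
gripper_width: 29.5
```

Rigid contact at about 14.6 N. Holding there.

Request:
arm_command --series "-0.03 0.01 -0.15 0 0 0 0; -0.03 0.01 -0.15 0 0 0 0; -0.03 0.01 -0.15 0 0 0 0; -0.03 0.01 -0.15 0 0 0 0; -0.03 0.01 -0.15 0 0 0 0"

```text
time_s: 14.18
tool_pos: [597.8, -232.3, 103.9]
eef_rot: [-1.571, 0.003, 1.297]
ft_force: [-3.6, 1.7, 13.3]
gripper_width: 29.7
```

Request:
arm_command --series "-0.03 0.01 -0.15 0 0 0 0; -0.03 0.01 -0.15 0 0 0 0; -0.03 0.01 -0.15 0 0 0 0; -0.03 0.01 -0.15 0 0 0 0; -0.03 0.01 -0.15 0 0 0 0"

```text
time_s: 14.6
tool_pos: [597.8, -232.3, 103.9]
eef_rot: [-1.572, 0.003, 1.297]
ft_force: [-2.2, 1.8, 13.5]
gripper_width: 29.3
```

Request:
arm_command --series "-0.03 0.01 -0.15 0 0 0 0; -0.03 0.01 -0.15 0 0 0 0; -0.03 0.01 -0.15 0 0 0 0; -0.03 0.01 -0.15 0 0 0 0; -0.03 0.01 -0.15 0 0 0 0"

```text
time_s: 15.02
tool_pos: [597.8, -232.3, 103.8]
eef_rot: [-1.573, 0.003, 1.297]
ft_force: [-3.7, 1.0, 14.7]
gripper_width: 30.0
```

```bash
python3 - <<'E'
from h import *
F=[]
for i in range(12):
    w=frame('wrist'); o=manip.get_obs(); F.append(o['ft_force'])
F=np.array(F);print(F.mean(0),F[:,2].round(1),o['time_s'],o['tool_pos'],o['eef_rot'],o['ft_torque'])
for c in blobs(w,(3,150,90),(18,255,255),o['tool_pos'][2]-33+80): print(c)
E
```

```text
[-3.73540945  1.40157331 13.58648599] [14.4 13.1 14.4 14.4 13.1 13.3 13.8 12.8 12.7 14.2 13.7 13.1] 15.6167 [ 597.73907911 -232.30110168  103.83294261] [-1.57288779  0.00261573  1.2972568 ] [0.46530699 0.70430137 0.04741052]
(array([308., 352.]), array([ 596.5, -231.5]), 15.3, array([ 597.4, -231.8]), array([29.1, 32.6]))
(array([315., 288.]), array([ 575.4, -225.6]), 14.1, array([ 580.2, -227. ]), array([23.3, 39.1]))
```

Held steady for about 1.8 s at around 14.7 N. TCP 103.8 puts the flange about 6 mm above the top, so it is on the seal. I lift and check before returning.

Request:
arm_command --series "0 0 0.05 0 0 0 0; 0 0 0.3 0 0 0 0; 0 0 1 0 0 0 0; 0 0 2.5 0 0 0 0; 0 0 4.5 0 0 0 0"

```text
time_s: 16.03
tool_pos: [596.5, -231.8, 147.7]
eef_rot: [-1.569, 0.002, 1.297]
ft_force: [0.4, -0.6, -0.7]
gripper_width: 29.5
```

Request:
arm_command --series "-0.3 2 1 0 0 0 0; -0.7 4 1 0 0 0 0; -1 6 1 0 0 0 0; -1 6 1 0 0 0 0; -1 6 1 0 0 0 0"

```text
time_s: 16.45
tool_pos: [586.4, -171.2, 157.9]
eef_rot: [-1.569, 0.002, 1.299]
ft_force: [0.6, -0.3, -0.6]
gripper_width: 29.5
```

```bash
python3 - <<'E'
from h import *
w=frame('wrist');o=manip.get_obs();print(o['tool_pos'],o['eef_rot'],o['ft_force'])
for h in(71,81):
  for c in blobs(w,(105,120,50),(130,255,255),h): print(h,c)
m=cv2.inRange(cv2.cvtColor(w['pixels'],cv2.COLOR_BGR2HSV),(105,120,50),(130,255,255)); m=cv2.erode(m,np.ones((7,7)))
v,u=np.nonzero(m);p=pts(w,u,v);ok=np.abs(p[:,2]-np.median(p[:,2]))<8;p=p[ok]
A=np.c_[p[:,:2]-p[:,:2].mean(0),np.ones(len(p))];print('plane slopes,z',np.linalg.lstsq(A,p[:,2],rcond=None)[0])
m=cv2.inRange(cv2.cvtColor(w['pixels'],cv2.COLOR_BGR2HSV),(0,0,200),(180,40,255));v,u=np.nonzero(m);z=pts(w,u,v)[:,2];print('housing z',np.median(z[(z>45)&(z<75)]))
cv2.imwrite('pics/k1.png',cv2.resize(w['pixels'][180:420,130:450],(800,600)))
E
```

```text
[ 586.6774376  -171.90031585  157.8315596 ] [-1.56946021  0.00248493  1.29811448] [ 0.37744467  0.4913816  -1.38065576]
71 (array([225., 284.]), array([ 597.3, -232.3]), 24.2, array([ 597.3, -232.6]), array([46.4, 48.3]))
81 (array([225., 284.]), array([ 593.8, -229. ]), 23.2, array([ 593.8, -229.3]), array([44.6, 46.3]))
plane slopes,z [-1.38775950e-03  2.15650387e-03  7.16304709e+01]
housing z 60.56424285504505
```

View pics/k1.png

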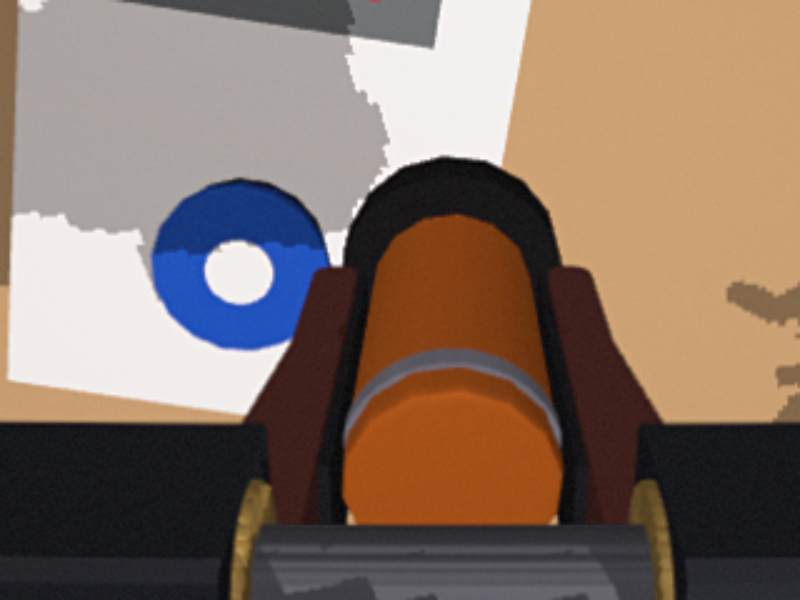

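The cover's top is at 71 mm, so its flange is about 6 mm above the housing; it is level (slopes ≈0.002) and centred at (597.3,-232.4). Now returning the tool.

Request:
arm_command --series "-0.5 3 0 0 0 0 0; -1 6.2 0 0 0 0 0; -1.5 9.5 0 0 0 0 0; -2 12.8 0 0 0 0 0; -2.5 16 0 0 0 0 0"

```text
time_s: 16.92
tool_pos: [561.8, -11.6, 157.8]
eef_rot: [-1.57, 0.003, 1.297]
ft_force: [0.3, -0.2, -0.6]
gripper_width: 29.6
```

Request:
arm_command --series "-0.5 3.5 0 0 0 0 0; -1 7 0 0 0 0 0; -1.5 10.5 0 0 0 0 0; -2.2 13.7 0 0 0 0 0; -2.2 13.7 0 0 0 0 0"

```text
time_s: 17.33
tool_pos: [539.6, 129.1, 157.8]
eef_rot: [-1.57, 0.001, 1.3]
ft_force: [0.2, -0.1, -0.5]
gripper_width: 29.6
```

```bash
python3 - <<'E'
from h import *
w=frame('wrist');o=manip.get_obs();print(o['time_s'],o['tool_pos'],o['eef_rot'])
for c in blobs(w,(3,100,30),(15,220,130),11,100): print(c)
E
```

```text
17.3833 [540.00649706 127.06698776 157.75066877] [-1.57003913  0.00250497  1.29998922]
(array([263., 459.]), array([749.8,  25. ]), 32.0, array([815.9,   5.3]), array([ 36.3, 222.3]))
(array([319., 216.]), array([538.8, 133.9]), 36.1, array([538.7, 133.7]), array([71.2, 71.5]))
```

Request:
arm_command --series "-0.1 0.4 -2 0 0 0 0; -0.1 0.5 -4 0 0 0 0; -0.1 0.6 -6 0 0 0 0; -0.1 0.6 -8 0 0 0 0; -0.1 0.6 -9 0 0 0 0"

```text
time_s: 17.8
tool_pos: [538.6, 131.2, 65.6]
eef_rot: [-1.568, 0.004, 1.299]
ft_force: [0.2, -0.6, -1.1]
gripper_width: 29.4
```

Request:
arm_command --series "0 0 -0.5 0 0 0 0; 0 0 -1 0 0 0 0; 0 0 -1.5 0 0 0 0; 0 0 -2 0 0 0 0; 0 0 -2 0 0 0 0"

```text
time_s: 18.22
tool_pos: [538.7, 131.1, 45.3]
eef_rot: [-1.568, 0.004, 1.298]
ft_force: [0.2, -0.2, -1.2]
gripper_width: 29.3
```

Request:
arm_command --series "0 0.05 -0.2 0 0 0 0; 0 0.1 -0.4 0 0 0 0; 0 0.1 -0.6 0 0 0 0; 0 0.1 -0.75 0 0 0 0; 0 0.1 -0.75 0 0 0 0"

```text
time_s: 18.63
tool_pos: [538.5, 132.1, 37.6]
eef_rot: [-1.568, 0.004, 1.299]
ft_force: [-0.4, 0.5, -1.2]
gripper_width: 29.8
```

Request:
arm_command --series "0 0 -0.05 0 0 0 0; 0 0 -0.1 0 0 0 0; 0 0 -0.1 0 0 0 0; 0 0 -0.1 0 0 0 0; 0 0 -0.1 0 0 0 0"

```text
time_s: 19.05
tool_pos: [538.6, 132.2, 36.9]
eef_rot: [-1.568, 0.004, 1.299]
ft_force: [-1.9, 0.9, 4.3]
gripper_width: 29.7
```

The foot is on the rest floor (5 N at z = 36.9). I release and retreat straight up.

Request:
arm_command --series "0 0 0 0 0 0 0.2; 0 0 0 0 0 0 0.4; 0 0 0 0 0 0 0.7; 0 0 0 0 0 0 1; 0 0 0 0 0 0 1"

```text
time_s: 19.47
tool_pos: [538.7, 132.2, 36.8]
eef_rot: [-1.568, 0.004, 1.299]
ft_force: [0.0, 0.8, 0.6]
gripper_width: 51.5
```

Request:
arm_command --series "0 0 0 0 0 0 1; 0 0 0 0 0 0 1; 0 0 1 0 0 0 1; 0 0 2 0 0 0 1; 0 0 4 0 0 0 1"

```text
time_s: 19.88
tool_pos: [537.6, 131.9, 76.7]
eef_rot: [-1.566, 0.005, 1.299]
ft_force: [-0.7, 0.2, 0.3]
gripper_width: 84.8
```

Request:
arm_command --series "0 0 3 0 0 0 1; 0 0 6 0 0 0 1; 0 0 9 0 0 0 1; 0 0 12 0 0 0 1; 0 0 15 0 0 0 1"

```text
time_s: 20.3
tool_pos: [537.4, 131.9, 229.5]
eef_rot: [-1.567, 0.005, 1.299]
ft_force: [-0.2, 0.1, -0.1]
gripper_width: 87.7
```

Request:
arm_command --series "-1 1 0 0 0 0 1; -2 2 0 0 0 0 1; -4 5 0 0 0 0 1; -4 5 0 0 0 0 1; -4 5 0 0 0 0 1"

```text
time_s: 20.72
tool_pos: [495.3, 183.0, 228.7]
eef_rot: [-1.565, 0.006, 1.302]
ft_force: [-0.4, -0.6, 0.4]
gripper_width: 87.7
```

```bash
python3 - <<'E'
from h import *
w=frame('wrist');o=manip.get_obs();print(o['time_s'],o['tool_pos'],o['ft_force'],o['gripper_width'])
for c in blobs(w,(3,150,90),(18,255,255),84): print('tool',c)
t=frame('top')
for c in blobs(t,(105,120,50),(130,255,255),71,100): print('blue',c)
for n,u,v in(('herb',318,175),('soapcap',537,304),('mug',120,300)): print(n,pts(t,[u],[v]).round(0))
cv2.imwrite('pics/e.png',w['pixels'])
E
```

```text
20.7667 [496.10989233 182.34028081 228.76118277] [ 0.31584879 -0.46858458 -0.20913443] 88.07302020230121
tool (array([264., 291.]), array([538.5, 132.8]), 15.3, array([538.4, 132.8]), array([29.2, 30.8]))
tool (array([272., 261.]), array([520.3, 143.8]), 13.8, array([520.3, 143.7]), array([25.6, 27.8]))
tool (array([286., 239.]), array([500.7, 160.5]), 11.6, array([500.4, 160.5]), array([13.2, 22.3]))
blue (array([429., 233.]), array([ 599.3, -233.1]), 22.9, array([ 599.4, -232.9]), array([44.9, 45.6]))
herb [[728.   9.  78.]]
soapcap [[ 442. -428.  148.]]
mug [[474. 233. 596.]]
```

View pics/e.png

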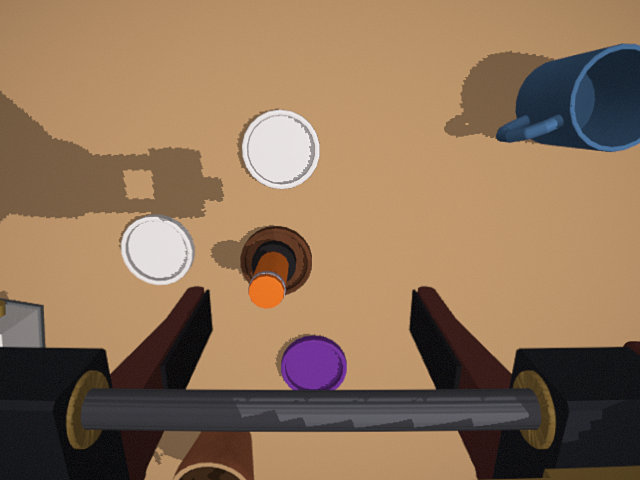

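The tool stands upright in the brown rest (top at (266,291)), 1 mm from the rest's centre, and the bystanders are undisturbed. I'm handing the job in.

```bash
python3 -c "
from bench import manip
print(manip.job_done())"
```

```text
the job is handed in; nothing more can be done
None
```

I seated the cover with the orange tool, put the tool back in its rest and handed the job in at about 21 s; no verdict was reported.

- **Pressing:** I pushed the cover down with readings up to about 18 N until it clicked. I then held it on the seal at about 14.7 N for roughly 1.8 s. All forces are wrist readings with the tool's weight taken out, noisy by about 0.5 N and not logged between moves. While pushing, side forces of 3–4 N built up and I corrected for them with small shifts.
- **Cover:** its flange sits about 6 mm above the housing top, level (slope about 0.002). It lies at about (597–599, -232.5), within 2–3 mm of the port as I worked it out from the housing outline. The wrist and top cameras disagree by about 2 mm in x, which is within their calibration.
- **Tool:** it stands upright at (538.5, 132.8), about 1 mm from the rest's centre. The gripper is open and clear, with no contact force.
- **Bystanders:** the herb and soap read as at the start to within a few mm. The mug could not be re-measured from the top camera because the arm hid it, but the wrist view shows it standing where it was.

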